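# Find the socket that fits the microscope stand's clamp nut

## Task

Pull the drawer of the small cabinet out to its stop, leave it open, and try the sockets in it on the hex nut of the white microscope stand base until you find the one that goes fully down over the nut. Put any socket that does not fit back in the drawer, and finish with the fitting socket fully seated on the nut and still gripped in the fingers: do not let go of it. Leave the dish, pen, tablet and eyepiece on the bench alone.

Things in the scene. Friction and masses are not known exactly. Their poses are not given: they have to be found in the camera images.
- cabinet_drawer0 (a joint): how far the drawer is out, in m: 0 shut, 0.1656 at its stop. Starts 0 to 15 mm open; slides against about 1 N of friction along the cabinet's -x (roughly towards the robot) and stays where left. The white cabinet is fixed, 240 mm deep, 320 mm wide, 100 mm high
- cabinet_drawer0_handle (a point): middle of the drawer's bar handle: steel bar 11 mm thick, 120 mm long along its y, 62 mm above the bench, 35 mm in front of the drawer's grey front panel (clear gap of 29 mm behind the bar, between posts 51 mm either side of the middle). x points into the cabinet; the drawer pulls along -x
- drawer_floor (a point): point on the drawer's inner floor, 22 mm above the bench, moving with the drawer; x into the cabinet, y along the front. The inside runs from x -38 to +157 mm and y -139 to +139 mm of it; walls rise 56 mm above the floor, the front panel 64 mm. At the stop, the part with x below +105 mm is clear of the cabinet's front face
- socket_a_center (a point): one of three alike steel sockets, 0.24 kg: upright hex prism 34 mm across flats, 50 mm tall, a 26 mm deep hex bore in its underside. Bores differ: one fits the nut (1 mm play a side), two are too small and stop on the nut, 18 mm short; only trying tells. Point: its centre, 25 mm up. Flat normals (in and out) at 0, 60, 120 deg from its x. Starts mouth down on the drawer floor, 80 mm from the next
- socket_b_center (a point): one of three alike steel sockets, 0.24 kg: upright hex prism 34 mm across flats, 50 mm tall, a 26 mm deep hex bore in its underside. Bores differ: one fits the nut (1 mm play a side), two are too small and stop on the nut, 18 mm short; only trying tells. Point: its centre, 25 mm up. Flat normals (in and out) at 0, 60, 120 deg from its x. Starts mouth down on the drawer floor, 80 mm from the next
- socket_c_center (a point): one of three alike steel sockets, 0.24 kg: upright hex prism 34 mm across flats, 50 mm tall, a 26 mm deep hex bore in its underside. Bores differ: one fits the nut (1 mm play a side), two are too small and stop on the nut, 18 mm short; only trying tells. Point: its centre, 25 mm up. Flat normals (in and out) at 0, 60, 120 deg from its x. Starts mouth down on the drawer floor, 80 mm from the next
- nut_seat (a point): centre of the washer face under the fixed hex nut, 22 mm above the bench; a seated socket's rim rests on it. Nut: 24 mm across flats, 20 mm high above this point, top 6 mm tapered to 15 mm, flat normals at 0, 60, 120 deg from x; a socket must be turned to within 8 deg of them. It is on a fixed white plate 200 x 130 x 20 mm reaching 145 mm along +x, 55 mm along -x, with a flat black disc
- petri: bystander: shallow glass dish, 90 mm across and 16 mm high, open upward; origin under its centre
- pen: bystander: blue pen 150 mm long, 10 mm thick, lying along its x; origin under its middle
- tablet: bystander: flat black tablet 250 x 175 x 9 mm; origin under its centre
- eyepiece: bystander: black microscope eyepiece, 34 mm thick, 56 mm tall, standing; origin under its centre

How it is judged:
By the outcome, as a careful person would: the job done as asked, in the order asked, and still so for the second after the job is handed in, while the arm keeps its last pose, push and grip.
It also fails if it takes over 72 s, if anything falls off the work surface, if the arm or the gripper's body presses on something with over 40 N, if the wrist force passes 120 N, or if a joint passes its speed limit or range.

## Robot

A 6-joint arm with a two-finger parallel gripper is mounted at the origin on the work surface. World frame = base frame: x ahead of the robot, y to its left, z up, the work surface at z = 0. Lengths are in m, angles in degrees, forces in N, time in s.
With the tool pointing down it reaches from about 0.25 to 0.8 m from the base axis. Payload 3.9 kg.
Tool frame: the origin (TCP) lies midway between the tips of the shut fingers; the grasp point (between the pads) lies 19 mm behind it; z points along the fingers, y is the direction in which the jaws open and shut (so a half turn about z gives the same grasp; the last joint's range is limited). The gripper opens to 85 mm and grips with 20 to 120 N. Pads are 22 mm wide; open, the fingers measure 114 mm over their backs; the gripper's body (76 mm by 85 mm) begins 54 mm behind the grasp point. The pads swing forward as they close: fully open they stand 13 mm farther back than shut.
Start: joints at [75.057, 14.897, -7.913, 67.191, 0, 90], TCP at [0.135, 0.507, 0.231] pointing down, gripper open.
Joint ranges: [-159.42, 159.42], [-47.68, 98.78], [-73.54, 78.23], [-108.79, 121.32], [-90, 84.71], [-180, 180]. Speed limits (degrees/s): [147.25, 147.25, 180, 180, 180, 180].

## Interface

Orientations are given as a 3x3 rotation matrix whose columns are the frame's x, y, z axes.
In Python, from workcell import * gives the robot as it stands.
- The arm moves only by the tool apply_moves, never from a script. Its argument "targets" is text: rows parted by semicolons, each of 7 numbers parted by spaces: the shift along the world's x, y, z in m, then the turn, a rotation vector about the world's x, y, z in degrees, then the finger opening in m, from 0 to 0.0854. A call has 1 to 12 rows; each row is the pose to reach, as a shift and turn from the pose commanded when the call began; what a row does not reach only later rows make up. A row lasts 1/8 s, in which the tool goes at most 62.5 mm and 10.7 degrees, less where a joint would pass 70% of its speed; a pose out of reach is approached as far as the arm can. A call with a gripper value outside its range is refused whole. The fingers move at their own pace and stop on an object; "force" is the grip in N (left out, the last holds). Time passes only in rows, so rows that repeat a pose let the fingers close. It gives the time, the measured TCP pose, the force and the opening at its end, in the units of the state.
- state(): the state, without advancing time (a new reading comes with each control period).
- capture(name): name is "side" or "top" or "wrist"; returns the picture (400x640x3 uint8, red, green, blue); there is no depth.
- calibration(name): a dict with "vertical_fov" (degrees; the focal length in pixels is half the picture's height over the tangent of half this angle, whatever the lens; pixels are square), "cx", "cy" (the principal point, pixels), "R" (3x3) and "t" (3): a world point X has camera coordinates R X + t. Camera axes: x right, y down, z forward; pixel columns grow to the right and rows downward; lengths in m; the calibration is good to about 2 mm. A picture is of the moment at which its call begins: read the wrist's pose just before it. calibration takes no time and is no camera call; for the wrist camera it gives the pose at the moment of the call.
- job_done(): hands the job in, once; it reports no verdict.
The state is a dict: "time": time; "joints": joint angles; "qvel": joint speeds; "effort": joint torques, N m; "position": TCP position; "orientation": TCP orientation; "force": force on the tool from outside, world axes, zero at the start; "wrist_torque": the same for the moment, N m; "width": opening from 0.0 (shut) to 1.0 (fully open).
Only numpy, scipy, OpenCV 4.12 (cv2) and the standard library are available. Lean on these libraries where they do the work, as an engineer would, in place of code of your own. Each camera call takes 0.05 s, during which the arm holds its last target. There are 200 camera calls.

## Working session

There is one attempt and no reset: what is moved stays moved. The work goes in short steps, Python scripts to look and compute and a tool call to move; the robot and the scene stay as the last step left them, time stands still between calls to the robot, and variables do not carry over. Pictures are saved under pics/ and viewed, about 8 in all and at most 12, crops included, and the job is handed in when it is done.

Besides the shell and the picture viewer there is one more tool, called after "Request:" in YAML: its name, and indented under it one key for each argument. apply_moves: Moves the arm, as the interface text tells. Its arguments: {"type":"object","properties":{"targets":{"type":"string"},"force":{"type":"number"}},"required":["targets"]}

```bash
mkdir -p pics; cat > h.py <<'E'
from workcell import *
import numpy as np, cv2
def snap(name,fn,crop=None,scale=1):
    c=calibration(name); im=capture(name)
    np.savez(f'pics/{fn}.npz',**{k:np.array(v) for k,v in c.items()},im=im)
    out=im
    if crop: x0,y0,x1,y1=crop; out=im[y0:y1,x0:x1]
    if scale!=1: out=cv2.resize(out,None,fx=scale,fy=scale,interpolation=cv2.INTER_CUBIC)
    cv2.imwrite(f'pics/{fn}.png',out[:,:,::-1]); return c
def crop(fn,new,x0,y0,x1,y1,s):
    im=np.load(f'pics/{fn}.npz')['im'][y0:y1,x0:x1]
    cv2.imwrite(f'pics/{new}.png',cv2.resize(im,None,fx=s,fy=s,interpolation=cv2.INTER_CUBIC)[:,:,::-1])
def w(fn,u,v,z):
    c=np.load(f'pics/{fn}.npz'); f=200/np.tan(np.radians(c['vertical_fov'])/2)
    d=c['R'].T@np.array([(u-c['cx'])/f,(v-c['cy'])/f,1]); o=-c['R'].T@c['t']
    return o+d*(z-o[2])/d[2]
def px(fn,X):
    c=np.load(f'pics/{fn}.npz'); f=200/np.tan(np.radians(c['vertical_fov'])/2)
    p=c['R']@np.array(X)+c['t']; return np.array([c['cx']+f*p[0]/p[2],c['cy']+f*p[1]/p[2]])
E
python3 - <<'E'
from h import *
s=state(); print(s)
for n in('top','side'): 
    c=snap(n,n+'0'); print(n,c['vertical_fov'],-c['R'].T@c['t'])
a=cv2.imread('pics/top0.png');cv2.imwrite('pics/top0b.png',cv2.resize(a,(800,500)))
E
```

```text
{'time': 0.0, 'joints': array([ 7.50566151e+01,  1.49358359e+01, -7.98682540e+00,  6.71887686e+01,
       -7.92016755e-04,  8.99993888e+01]), 'qvel': array([-0.02397125,  0.01266714, -0.01397773,  0.04275145,  0.03260313,
       -0.04733212]), 'effort': array([-7.88800526e-05, -4.05674529e+01,  2.53924245e+01,  1.87136832e-02,
        6.42030250e-05,  1.27761447e-05]), 'position': array([0.13520787, 0.50658726, 0.2304569 ]), 'orientation': array([[-9.66183857e-01,  2.57853674e-01, -4.88143327e-04],
       [ 2.57854135e-01,  9.66182023e-01, -1.88260973e-03],
       [-1.38025286e-05, -1.94481691e-03, -9.99998109e-01]]), 'force': array([0.24488734, 0.40272028, 0.93332603]), 'wrist_torque': array([ 0.04105375,  0.01679984, -0.02718114]), 'width': 1.0003481701449446}
top 48.87170044091399 [ 0.22066648 -0.07321424  1.37717293]
side 45.498377037344184 [0.22925256 0.92930452 1.09984464]
```

View pics/top0b.png

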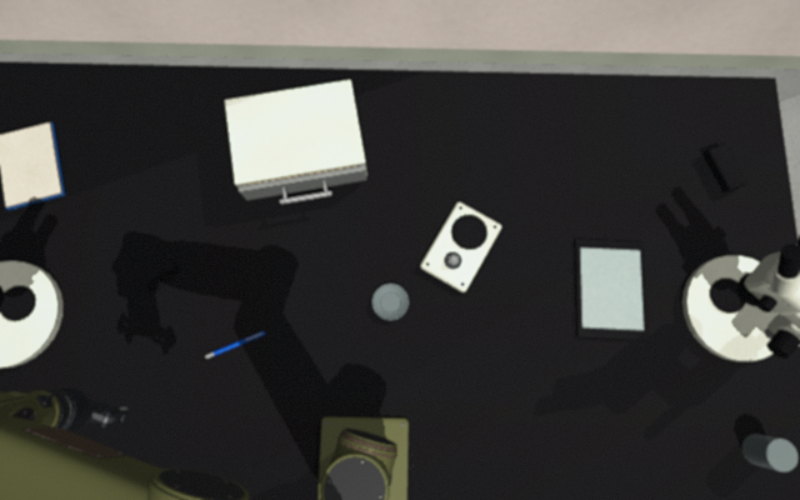

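View pics/side0.png

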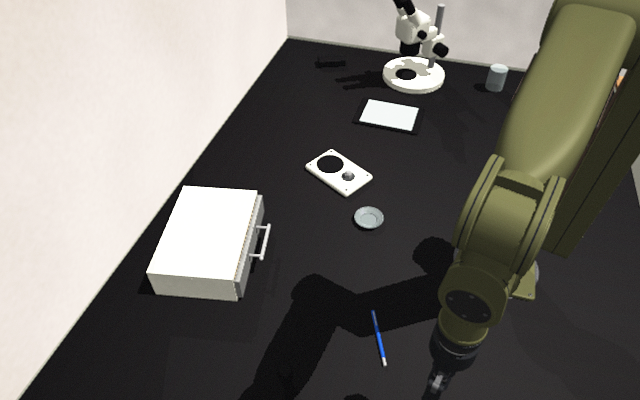

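```bash
python3 - <<'E'
from h import *
q=lambda u,v,z:print((u,v),w('top0',u/1.25,v/1.25,z).round(4))
print('handle');q(280,202,.062);q(331,194,.062)
print('nut');q(453,260,.042);q(469,232,.02)
print('plate');[q(*p,.02) for p in((459,202),(502,223),(464,292),(421,267))]
print('cab');[q(*p,.1) for p in((225,99),(351,80),(366,163),(236,186))]
print('others');q(390,302,.0);q(235,345,0)
a=np.load('pics/top0.npz')['im']
g=lambda im,k:np.clip(255*(im/255.)**k,0,255).astype(np.uint8)
A=cv2.resize(a[60:180,170:310],None,fx=4,fy=4,interpolation=cv2.INTER_CUBIC)[:480,:]
B=cv2.resize(a[150:245,325:410],None,fx=2.8,fy=2.8,interpolation=cv2.INTER_CUBIC)
A=cv2.resize(A,(560,480)); 
canvas=np.zeros((480,800,3),np.uint8);canvas[:,:560]=A;canvas[:B.shape[0],560:560+B.shape[1]]=B[:,:240]
cv2.imwrite('pics/c1.png',g(canvas,.6)[:,:,::-1])
E
```

```text
handle
(280, 202) [0.618 0.226 0.062]
(331, 194) [0.6416 0.1    0.062 ]
nut
(453, 260) [ 0.484  -0.2069  0.042 ]
(469, 232) [ 0.5618 -0.2498  0.02  ]
plate
(459, 202) [ 0.6407 -0.2246  0.02  ]
(502, 223) [ 0.5872 -0.3341  0.02  ]
(464, 292) [ 0.4081 -0.2364  0.02  ]
(421, 267) [ 0.4688 -0.1289  0.02  ]
cab
(225, 99) [0.8741 0.3742 0.1   ]
(351, 80) [0.9338 0.0584 0.1   ]
(366, 163) [0.711  0.0127 0.1   ]
(236, 186) [0.6447 0.327  0.1   ]
others
(390, 302) [ 0.3816 -0.0531  0.    ]
(235, 345) [0.2673 0.3262 0.    ]
```

View pics/c1.png

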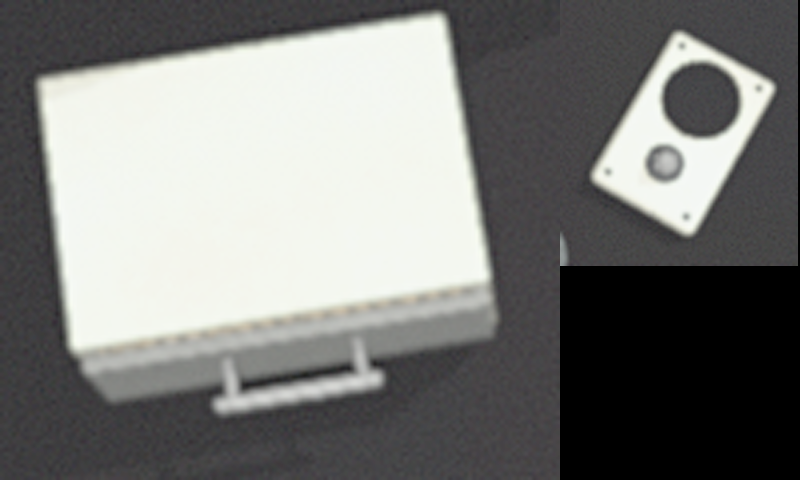

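Request:
apply_moves:
  targets: "0.12 -0.08 0 0 0 -20 0.034;0.495 -0.344 -0.02 0 0 -64 0.034;0.495 -0.344 -0.02 0 0 -64 0.034;0.495 -0.344 -0.02 0 0 -64 0.034;0.495 -0.344 -0.02 0 0 -64 0.034;0.495 -0.344 -0.02 0 0 -64 0.034;0.495 -0.344 -0.02 0 0 -64 0.034;0.495 -0.344 -0.02 0 0 -64 0.034;0.495 -0.344 -0.02 0 0 -64 0.034;0.495 -0.344 -0.02 0 0 -64 0.034;0.495 -0.344 -0.02 0 0 -64 0.034;0.495 -0.344 -0.02 0 0 -64 0.034"
  force: 60

```text
time: 1.6
position: [0.6296, 0.1633, 0.2106]
orientation: [[-0.192, 0.981, -0.002], [0.981, 0.192, -0.0], [0.0, -0.002, -1.0]]
force: [-0.5, 0.3, 0.0]
width: 0.397
```

```bash
python3 - <<'E'
from h import *
s=state();print(s['time'],s['position'],s['orientation'].round(3),s['joints'].round(1),s['width'])
print(w('top0',244.5,158,.062))
c=snap('wrist','w1');print(c['vertical_fov'],-c['R'].T@c['t'])
a=np.load('pics/w1.npz')['im'];b=np.load('pics/top0.npz')['im']
g=lambda im:np.clip(255*(im/255.)**.45,0,255).astype(np.uint8)
A=cv2.resize(a,(520,325));B=g(cv2.resize(b,(440,275)))
cv=np.zeros((600,520,3),np.uint8);cv[:325]=A;cv[325:,:440]=B
cv2.imwrite('pics/v1.png',cv[:,:,::-1])
E
```

```text
1.6 [0.62956524 0.16328703 0.21060784] [[-0.192  0.981 -0.002]
 [ 0.981  0.192 -0.   ]
 [ 0.    -0.002 -1.   ]] [14.5 28.   9.2 71.3  0.  93.5] 0.39742405912074785
[0.63105325 0.16284774 0.062     ]
69.88159521372928 [0.61493752 0.24230303 0.35428395]
```

View pics/v1.png

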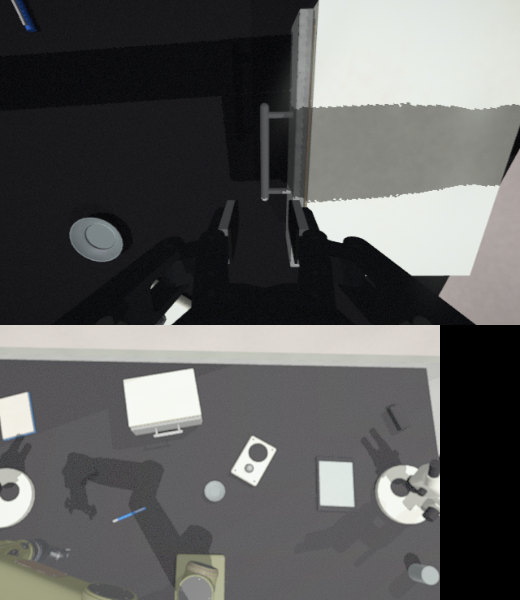

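```bash
python3 - <<'E'
from h import *
a,b=[w('w1',u*1.2308,v*1.2308,.062) for u,v in((264.5,105),(265.5,199))]
d=a-b;print(a,b,(a+b)/2,np.linalg.norm(d),np.degrees(np.arctan2(-d[0],d[1])))
a,b=[w('w1',u*1.2308,v*1.2308,.1) for u,v in((317,5),(307,203))]
d=a-b;print(a,b,np.degrees(np.arctan2(-d[0],d[1])))
E
```

```text
[0.61927514 0.22448194 0.062     ] [0.6451414  0.10059009 0.062     ] [0.63220827 0.16253601 0.062     ] 0.1265632439206987 11.792865087670803
[0.64942899 0.3255259  0.1       ] [0.69169284 0.12348863 0.1       ] 11.815233484613849
```

Request:
apply_moves:
  targets: "0.001 0 -0.06 0 0 0.5 0.034;0.001 0 -0.12 0 0 0.5 0.034;0.001 0 -0.164 0 0 0.5 0.034;0.001 0 -0.164 0 0 0.5 0.034;0.001 0 -0.164 0 0 0.5 0.0;0.001 0 -0.164 0 0 0.5 0.0;0.001 0 -0.164 0 0 0.5 0.0;0.001 0 -0.164 0 0 0.5 0.0"
  force: 40

```text
time: 2.65
position: [0.6313, 0.1644, 0.048]
orientation: [[-0.201, 0.98, 0.0], [0.98, 0.201, 0.002], [0.002, 0.001, -1.0]]
force: [-1.9, 2.8, 3.8]
width: 0.106
```

Request:
apply_moves:
  targets: "-0.0098 -0.002 0 0 0 0 0;-0.0294 -0.006 0 0 0 0 0;-0.0588 -0.012 0 0 0 0 0;-0.0882 -0.018 0 0 0 0 0;-0.1176 -0.024 0 0 0 0 0;-0.1372 -0.028 0 0 0 0 0;-0.1441 -0.0294 0 0 0 0 0;-0.1470 -0.03 0 0 0 0 0;-0.1499 -0.0306 0 0 0 0 0"

```text
time: 3.78
position: [0.4825, 0.1343, 0.0479]
orientation: [[-0.201, 0.98, 0.002], [0.98, 0.201, 0.004], [0.003, 0.003, -1.0]]
force: [-1.2, 7.1, 3.0]
width: 0.106
```

Request:
apply_moves:
  targets: "-0.0059 -0.0012 0 0 0 0 0;-0.0098 -0.002 0 0 0 0 0;-0.0118 -0.0024 0 0 0 0 0;-0.0137 -0.0028 0 0 0 0 0;-0.0137 -0.0028 0 0 0 0 0"

```text
time: 4.4
position: [0.4695, 0.1317, 0.0479]
orientation: [[-0.201, 0.98, 0.003], [0.98, 0.201, 0.004], [0.004, 0.004, -1.0]]
force: [1.2, 6.5, 1.5]
width: 0.107
```

Request:
apply_moves:
  targets: "-0.002 -0.0004 0 0 0 0 0;-0.0039 -0.0008 0 0 0 0 0;-0.0039 -0.0008 0 0 0 0 0"

```text
time: 4.78
position: [0.4695, 0.1317, 0.048]
orientation: [[-0.201, 0.98, 0.01], [0.98, 0.201, 0.005], [0.003, 0.011, -1.0]]
force: [8.7, 8.8, -8.9]
width: 0.11
```

Request:
apply_moves:
  targets: "0.0039 0.0008 0 0 0 0 0.034;0.0039 0.0008 0 0 0 0 0.034;0.0039 0.0008 0 0 0 0 0.034;0.0039 0.0008 0.06 0 0 0 0.034;0.0039 0.0008 0.12 0 0 0 0.034;0.05 -0.04 0.17 0 0 0 0.06;0.09 -0.08 0.22 0 0 0 0.06;0.09 -0.08 0.22 0 0 0 0.06;0.09 -0.08 0.22 0 0 0 0.06"

```text
time: 5.9
position: [0.5555, 0.0478, 0.2686]
orientation: [[-0.198, 0.98, 0.003], [0.98, 0.198, -0.0], [-0.001, 0.003, -1.0]]
force: [-0.1, -0.2, 0.3]
width: 0.698
```

```bash
python3 - <<'E'
from h import *
s=state();print(s['time'],s['position'],s['joints'].round(1),s['width'])
snap('wrist','w2')
E
```

```text
5.9 [0.55546251 0.04777736 0.26855734] [ 4.9 17.3  1.1 73.6 -0.  83.5] 0.6975289253341634
```

View pics/w2.png

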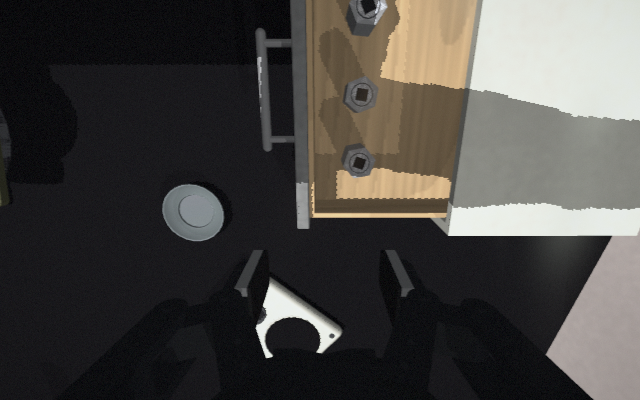

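```bash
python3 - <<'E'
from h import *
for p in((369.5,7),(362,95),(359.5,162)): print(w('w2',*p,.072))
im=np.load('pics/w2.npz')['im']; T=[]
for x,y in((335,70),(335,135),(340,0)):
    T.append(cv2.resize(im[y:y+54,x:x+54],None,fx=7,fy=7,interpolation=cv2.INTER_CUBIC))
cv=np.hstack(T[:2]); cv2.imwrite('pics/v2.png',np.clip(255*(cv/255.)**.6,0,255)[:,:,::-1])
E
```

```text
[0.56631345 0.23350318 0.072     ]
[0.57889441 0.15024041 0.072     ]
[0.59385707 0.0768501  0.072     ][ WARN:0@0.086] global loadsave.cpp:1063 imwrite_ Unsupported depth image for selected encoder is fallbacked to CV_8U.
```

View pics/v2.png

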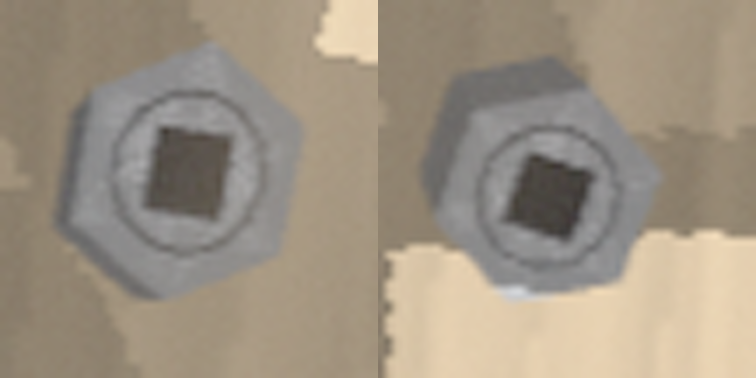

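```bash
python3 - <<'E'
from h import *
def fit(o,V):
    P=np.array([w('w2',o[0]+x/7-.43,o[1]+y/7-.43,.072)[:2] for x,y in V]); c=P.mean(0);d=P-c
    a=np.angle(np.mean(((d[:,0]+1j*d[:,1])/np.hypot(*d.T))**6))/6
    print(c,np.hypot(*d.T).round(4),'normals at',(np.degrees(a)+30)%60)
fit((335,70),[(213,43),(302,130),(280,250),(165,298),(70,218),(92,90)])
fit((335,135),[(210,90),(282,180),(244,283),(122,292),(59,213),(92,110)])
E
```

```text
[0.57792173 0.15085015] [0.0192 0.019  0.0193 0.0192 0.0196 0.0196] normals at 2.450747403570489
[0.59294479 0.07603724] [0.0189 0.0195 0.0205 0.0183 0.0188 0.0197] normals at 51.163546278837075
```

Request:
apply_moves:
  targets: "0.0225 0.05 -0.04 0 0 10 0.055;0.0225 0.103 -0.08 0 0 20 0.055;0.0225 0.103 -0.12 0 0 30 0.055;0.0225 0.103 -0.13 0 0 40 0.055;0.0225 0.103 -0.14 0 0 51 0.055;0.0225 0.103 -0.15 0 0 51 0.055;0.0225 0.103 -0.19 0 0 51 0.055;0.0225 0.103 -0.231 0 0 51 0.055;0.0225 0.103 -0.231 0 0 51 0.055;0.0225 0.103 -0.231 0 0 51 0.055"

```text
time: 7.2
position: [0.5765, 0.1523, 0.0372]
orientation: [[-0.887, 0.462, 0.001], [0.462, 0.887, 0.0], [-0.0, 0.0, -1.0]]
force: [-0.5, 0.2, 0.1]
width: 0.647
```

Request:
apply_moves:
  targets: "0 0 0 0 0 0 0;0 0 0 0 0 0 0;0 0 0 0 0 0 0;0 0 0 0 0 0 0;0 0 0 0 0 0 0"
  force: 60

```text
time: 7.82
position: [0.578, 0.1523, 0.0384]
orientation: [[-0.887, 0.461, 0.004], [0.461, 0.887, 0.001], [-0.003, 0.002, -1.0]]
force: [-0.7, -0.6, 6.9]
width: 0.388
```

Request:
apply_moves:
  targets: "0 0 0.04 0 0 0 0;0 0 0.1 0 0 0 0;-0.01 -0.06 0.122 0 0 -5 0;-0.02 -0.12 0.122 0 0 -15 0;-0.03 -0.18 0.122 0 0 -25 0;-0.04 -0.24 0.122 0 0 -31.5 0;-0.05 -0.30 0.122 0 0 -31.5 0;-0.05 -0.36 0.122 0 0 -31.5 0;-0.052 -0.41 0.122 0 0 -31.5 0;-0.052 -0.429 0.122 0 0 -31.5 0;-0.052 -0.429 0.122 0 0 -31.5 0;-0.052 -0.429 0.122 0 0 -31.5 0"

```text
time: 9.32
position: [0.5242, -0.2755, 0.1582]
orientation: [[-0.517, 0.856, -0.001], [0.856, 0.517, 0.001], [0.001, 0.0, -1.0]]
force: [0.3, 0.9, -2.5]
width: 0.387
```

```bash
python3 - <<'E'
from h import *
s=state();print(s['time'],s['position'],s['force'],s['width'])
snap('wrist','w3')
E
```

```text
9.325 [ 0.52416947 -0.27554765  0.15816139] [ 0.30013046  0.89833389 -2.48075431] 0.3865232658295115
```

View pics/w3.png

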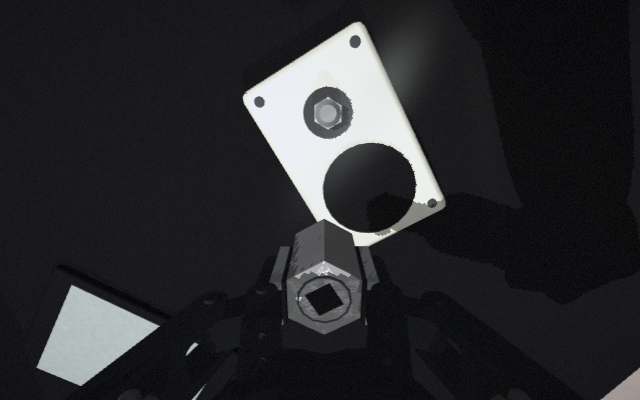

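```bash
python3 - <<'E'
from h import *
im=np.load('pics/w3.npz')['im']
A=cv2.resize(im[82:146,296:360],None,fx=6.25,fy=6.25,interpolation=cv2.INTER_CUBIC)
B=cv2.resize(im[212:340,260:388],None,fx=3.125,fy=3.125,interpolation=cv2.INTER_CUBIC)
cv2.imwrite('pics/v3.png',(255*(np.hstack([A,B])/255.)**.6).astype(np.uint8)[:,:,::-1])
E
```

```text
(no output)
```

View pics/v3.png

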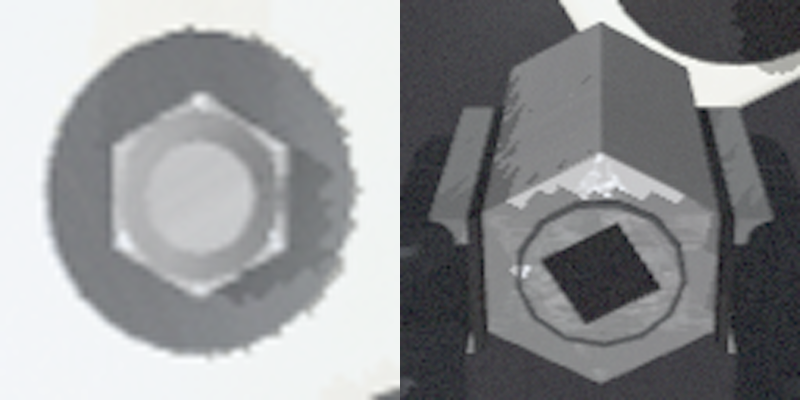

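```bash
python3 - <<'E'
from h import *
c=np.load('pics/w3.npz');print('cam',-c['R'].T@c['t'])
def fit(o,s,V,z):
    P=np.array([w('w3',o[0]+x/s-.42,o[1]+y/s-.42,z)[:2] for x,y in V]); m=P.mean(0);d=P-m
    a=np.angle(np.mean(((d[:,0]+1j*d[:,1])/np.hypot(*d.T))**6))/6
    print(m,np.hypot(*d.T).round(4),'normals at',(np.degrees(a)+30)%60); return m
N=fit((296,82),6.25,[(202,95),(285,147),(285,250),(202,297),(113,250),(113,148)],.034)
print('washer',w('w3',296+202/6.25-.42,82+191.5/6.25-.42,.022))
S=fit((260,212),3.125,[(200,155),(317,215),(317,330),(201,382),(87,328),(82,213)],.192)
p=np.array([.52417,-.27555]);tx=np.array([-.517,.856]);ty=np.array([.856,.517])
print('sock-tcp',S-p,(S-p)@tx,(S-p)@ty,'nut-sock',N-S)
E
```

```text
cam [ 0.48340598 -0.20669858  0.30192312]
[ 0.48743159 -0.20738516] [0.0139 0.0139 0.0142 0.0136 0.0144 0.0141] normals at 31.33350525393667
washer [ 0.4873361  -0.20638904  0.022     ]
[ 0.52534759 -0.27637218] [0.0193 0.0191 0.0199 0.0195 0.0194 0.0196] normals at 31.10726613926434
sock-tcp [ 0.00117759 -0.00082218] -0.001312599982195606 0.0005829501839890233 nut-sock [-0.037916    0.06898702]
```

Request:
apply_moves:
  targets: "-0.02 0.035 0 0 0 0 0;-0.038 0.069 -0.04 0 0 0 0;-0.038 0.069 -0.08 0 0 0 0;-0.038 0.069 -0.09 0 0 0 0;-0.038 0.069 -0.09 0 0 0 0;-0.038 0.069 -0.09 0 0 0 0"

```text
time: 10.12
position: [0.4881, -0.2086, 0.0699]
orientation: [[-0.516, 0.857, 0.003], [0.857, 0.516, -0.001], [-0.003, 0.002, -1.0]]
force: [0.7, -0.4, -2.4]
width: 0.388
```

Request:
apply_moves:
  targets: "-0.002 0.002 0 0 0 0 0;-0.002 0.002 -0.008 0 0 0 0;-0.002 0.002 -0.012 0 0 0 0;-0.002 0.002 -0.012 0 0 0 0"

```text
time: 10.62
position: [0.4838, -0.2058, 0.0557]
orientation: [[-0.516, 0.857, -0.001], [0.857, 0.516, 0.001], [0.001, -0.001, -1.0]]
force: [0.7, -0.3, -1.5]
width: 0.388
```

Request:
apply_moves:
  targets: "0.001 -0.0005 0.002 0 0 0 0;0.001 -0.0005 0.002 0 0 0 0;0.001 -0.0005 0.002 0 0 0 0"

```text
time: 11.0
position: [0.4855, -0.2065, 0.0585]
orientation: [[-0.516, 0.857, 0.0], [0.857, 0.516, -0.0], [-0.0, 0.0, -1.0]]
force: [-0.8, -0.5, -2.4]
width: 0.387
```

```bash
python3 - <<'E'
from h import *
s=state();print(s['time'],s['position'],s['force'],s['qvel'])
capture('side');s=state();print(s['time'],s['position'],s['force'])
E
```

```text
11.0 [ 0.48552941 -0.20651944  0.05845415] [-0.78700257 -0.52687353 -2.42196552] [-0.01466859  0.02926208 -0.17453429  0.0490743   0.06303252 -0.00063128]
11.05 [ 0.48547986 -0.20649986  0.05841511] [-0.3373786  -0.34271678 -2.03920465]
```

Within a millimetre of target; lower slowly.

Request:
apply_moves:
  targets: "0 0 -0.003 0 0 0 0;0 0 -0.006 0 0 0 0;0 0 -0.008 0 0 0 0;0 0 -0.008 0 0 0 0"

```text
time: 11.55
position: [0.4856, -0.2065, 0.0501]
orientation: [[-0.516, 0.857, 0.0], [0.857, 0.516, -0.0], [-0.0, 0.0, -1.0]]
force: [1.0, -0.5, -2.9]
width: 0.392
```

Request:
apply_moves:
  targets: "0 0 -0.003 0 0 0 0;0 0 -0.006 0 0 0 0;0 0 -0.009 0 0 0 0;0 0 -0.0105 0 0 0 0;0 0 -0.0105 0 0 0 0"

```text
time: 12.18
position: [0.4855, -0.2066, 0.0397]
orientation: [[-0.516, 0.857, 0.0], [0.857, 0.516, -0.0], [-0.0, 0.0, -1.0]]
force: [1.8, -0.9, -2.9]
width: 0.391
```

Request:
apply_moves:
  targets: "0 0 -0.001 0 0 0 0;0 0 -0.002 0 0 0 0;0 0 -0.003 0 0 0 0;0 0 -0.003 0 0 0 0"

```text
time: 12.68
position: [0.4855, -0.2065, 0.0384]
orientation: [[-0.516, 0.857, 0.001], [0.857, 0.516, -0.0], [-0.001, 0.001, -1.0]]
force: [-3.2, 1.0, 11.1]
width: 0.393
```

```bash
python3 - <<'E'
from h import *
s=state();print(s['time'],s['position'],s['force'],s['wrist_torque'],s['width'])
snap('wrist','w4')
snap('side','s4')
a=np.load('pics/w4.npz')['im'];b=np.load('pics/s4.npz')['im']
A=cv2.resize(a[180:400,170:490],(480,330));B=cv2.resize(b[120:240,270:430],(360,270),interpolation=cv2.INTER_CUBIC)
cv=np.zeros((600,480,3),np.uint8);cv[:330]=A;cv[330:,:360]=B
cv2.imwrite('pics/v4.png',(255*(cv/255.)**.6).astype(np.uint8)[:,:,::-1])
E
```

```text
12.675 [ 0.4855474  -0.20653975  0.03840901] [-3.19589241  0.95866771 11.11690383] [0.15011872 0.45107397 0.00244161] 0.3931305353241552
```

View pics/v4.png

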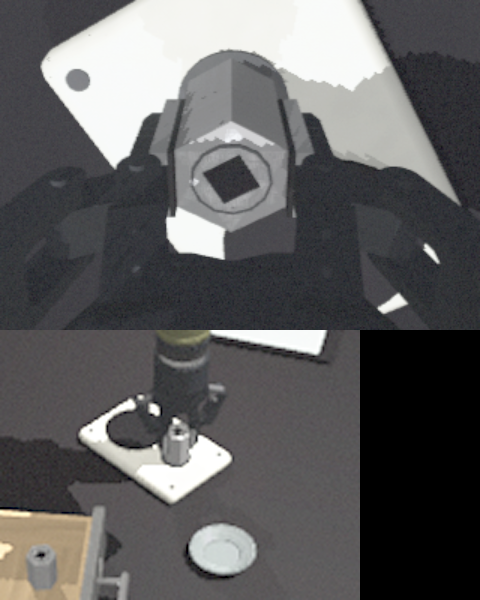

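```bash
python3 - <<'E'
from h import *
a,b=w('w2',261.5,33,.062),w('w2',267.5,148,.062);print((a+b)/2, 'expect ~[0.470 0.130] from', np.array([.6322,.1625])-.1651*np.array([.98,.2]))
a,b=w('w1',264.5*1.2308,105*1.2308,.062),w('w1',265.5*1.2308,199*1.2308,.062)
s=state();print(s['time'],s['position'],s['force'],s['width'],s['qvel'].round(2))
E
```

```text
[0.47067021 0.13006752 0.062     ] expect ~[0.470 0.130] from [0.470402 0.12948 ]
12.775 [ 0.48558566 -0.20656723  0.03843368] [-3.14408507  0.74195031 10.99963599] 0.3875352657795459 [-0.04 -0.08  0.03 -0.02  0.02 -0.07]
```

Drawer still at its stop, socket seated and gripped, steady light push. Handing in.

```bash
python3 -c "
from h import *
job_done(); s=state(); print(s['time'],s['position'],s['force'],s['width'])"
```

```text
the job is handed in; nothing more can be done
the job is handed in; nothing more can be done
```

I pulled the drawer out to its stop and left it open. The first socket I tried, the middle one, fits: it is fully seated on the nut and still gripped in the fingers. No socket had to go back in the drawer. The job was handed in at about 12.8 s.

- **Seating:** the socket met resistance at TCP height 0.0384 m. That is the height at which I gripped it on the drawer floor, so its rim is at 22 mm, level with the washer face. The push down is about 11 N, and the wrist picture shows the socket has not slipped in the fingers.
- **Drawer:** it travelled about 165 mm before it would go no further. A picture taken after I let go of the handle puts it within 1 mm of that position.
- **Bystanders:** no planned move came near the dish, pen or tablet. I never positively identified the eyepiece in the pictures. The only likely candidate was a dark object far off to the right, so I did not check it separately.
- **Other checks:** nothing I checked failed or disagreed. The arm was up to about 2 mm off its commanded position at times, which I corrected before lowering the socket. After hand-in no further state could be read.

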